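# Turn round the brush that stands on its bristles

## Robot

A 6-joint arm with a two-finger parallel gripper is mounted at the origin on a cart in front of the work surface, level with it; the furniture and walls round the work are solid. World frame = base frame: x ahead of the robot, y to its left, z up, the work surface at z = 0. Lengths are in mm, angles in rad, forces in N, time in s.
With the tool pointing down it reaches from about 300 to 1000 mm from the base axis. Payload 5.1 kg.
Tool frame: the origin (TCP) lies between the finger pads; the fingertips stand 25 mm ahead of it and the grasp point (between the pads) lies 6 mm ahead of it (ctrl.tcp_to_tips is the distance from the TCP to the fingertips, in mm); z points along the fingers, y is the line along which they close (so a half turn about z gives the same grasp; the last joint's range is limited). The gripper opens to 95 mm and grips with 3 to 60 N. Pads are 20 mm wide; open, the fingers measure 119 mm over their backs; the gripper's body (75 mm by 180 mm) begins 59 mm behind the grasp point.
Start: joints at [-1.254, 0.124, 1.65, -0, 1.367, -0.083], TCP at [252.97, -598.741, 239.656] pointing down, gripper open.
Joint ranges: [-2.61, 2.61], [-1.02, 2.33], [0.03, 2.71], [-1.35, 4.49], [0.32, 2.68], [-2.91, 2.91]. Speed limits (rad/s): [2.57, 2.57, 3.14, 3.14, 3.14, 3.14].

## Interface

Orientations are given as a unit quaternion [x, y, z, w].
In Python, from rig import ctrl gives the robot as it stands.
- The arm moves only by the tool step_arm, never from a script. Its argument "targets" is a list of rows, each a list of 3 entries, a list of its own where there are three numbers: the gripper command: -1 is shut, 1 is fully open, values between are in proportion, then the shift along the tool's x, y, z in mm, then the turn, a rotation vector about the tool's x, y, z in degrees. A call has exactly 10 rows; each row is the pose to reach, as a shift and turn from the pose commanded when the call began, along the tool's axes at that moment; what a row does not reach only later rows make up. A row lasts 1/12 s, in which the tool goes at most 41.7 mm and 7.16 degrees, less where a joint would pass 70% of its speed; a pose out of reach is approached as far as the arm can. A call with a gripper value outside its range is refused whole. The fingers move at their own pace and stop on an object; "force" is the grip in N (left out, the last holds). Time passes only in rows, so rows that repeat a pose let the fingers close, or fill a call up. It gives the time, the measured TCP pose, the force, the opening and the grip force at its end, in the units of the state.
- ctrl.get_obs(): the state, without advancing time (a new reading comes with each control period).
- ctrl.snapshot(name): name is "scene" or "top" or "wrist"; returns (picture, depth): 420x560x3 uint8, red, green, blue; 420x560 float32, mm along the optical axis (not along the pixel's ray), 0 where there is no reading.
- ctrl.calibration(name): a dict with "intrinsics" (3x3 intrinsics, pixels), "xyz" and "attitude" of the camera in the world. Camera axes: x right, y down, z forward; pixel columns grow to the right and rows downward; lengths in mm; the calibration is good to about 2 mm. A picture is of the moment at which its call begins: read the wrist's pose just before it. calibration takes no time and is no camera call; for the wrist camera it gives the pose at the moment of the call.
- ctrl.hand_in(): hands the job in; it is judged then, once.
The state is a dict: "time_s": time; "qpos": joint angles; "joint_velocities": joint speeds; "joint_efforts": joint torques, N m; "tcp_pos": TCP position; "eef_rot": TCP orientation; "ft_force": force on the tool from outside, world axes, zero at the start; "wrist_torque": the same for the moment, N m; "gripper_width": finger opening in mm; "gripper_force": force on a finger pad.
Only numpy, scipy, OpenCV 4.12 (cv2) and the standard library are available. Lean on these libraries where they do the work, as an engineer would, in place of code of your own. Each camera call takes 0.05 s, during which the arm holds its last target. There are 200 camera calls.

## Task

On the sloping brush rack one flat brush of three has been put away bristles-down. Draw the sprung keeper bar back down the slope by its black handle and push it sideways into the holding notch so that it stays back by itself when you let go; then lift that brush off its rests, turn it end for end and lay it back in its own trough, handle end down against the foot lip and bristles up the slope. Last, take the keeper out of its notch so that it closes fully home over the brushes again, leaving the other brushes, the brown wooden block, the glass vial and the little white box where they are.

Things in the scene. Friction and masses are not known exactly. Their poses are not given: they have to be found in the camera images.
- rack: Wooden brush rack fixed to the bench (270 wide, 200 deep), at another place and yaw each time. Origin on the bench under its middle, axes level and upright: x across the three troughs, y horizontally up the slope (away from the robot, +-17 degrees), z up. Its low end faces the robot.
- rack_bed: Sloping bed of the rack. Origin: middle of the plane the brushes lie on, 115 mm above the bench. x across, y up the slope (35 degrees from level), z square to the bed. Troughs run along y at x = -60, 0, +60 mm; brushes lie on two cross rests (14 mm wide, tops at z 0) at y = -44, +44, with at least 40 mm free below between them. Dividers on the rests at x = -90, -30, +30, +90: 8 thick, 13 high.
- foot_lip (a point): Middle of the top edge of the foot lip, a cross wall at the low end of the bed, 9 mm higher than the rests; its inner face is 3 mm up the slope from this point, at bed y = -90 mm. The low ends of the brushes stand against it; a brush standing there has its middle at about bed y = 0.
- keeper_grip (a point): Point in the black upright handle of the keeper, at the left side of the rack seen from the robot. The handle is a plate 14 mm thick along bed x, 28 mm along bed y, and reaches along bed z from 25 mm below this point to 17 mm above it. Keeper shut: this point is at bed (-128, -67, 46) mm. Below the handle a pin runs in a slotted plate whose top is at bed z = 7 mm.
- keeper_mid (a point): Middle of the keeper's steel bar, 8 mm thick, lying along bed x over the low ends of all three brushes, its centre 18 mm over the bed (28 mm lower than the handle point). It moves as one with the handle and keeps brushes from being lifted while shut.
- keeper_slide (a joint): How far the keeper is drawn down the slope (along minus bed y), m: 0 shut, 0.050 at the stop. A spring pushes it back up the slope, 3 N shut, 7 N at the stop; let go outside the notch it snaps shut. From 0.044 to 0.050 it can be pushed sideways into the notch; there it rests at about 0.044, with the bar clear of brushes and foot lip.
- keeper_bar (a joint): How far the keeper with its handle is pushed sideways into the notch (along minus bed x), m: 0 in the straight slot, 0.012 at the notch's end. About 1.2 N of friction, no spring. It leaves 0 only while keeper_slide is above about 0.044; while it is above about 0.003 the notch wall holds the keeper back. To close, push it back to 0.
- brush_w: The brush to be turned (which trough varies): flat natural-bristle brush with wooden handle, 178 long, 9 mm thick, lying flat; about 22 mm wide to the grip at its middle, 30 at the ferrule, 33 to 42 at the bristles, tapering to the handle end; 30 to 60 g. Frame: y along it toward the handle end, z square to its face; origin mid-length, underside.
- brush_w_mid (a point): Middle of the length of that brush, half-way through its thickness (on the wooden handle near its balance): the place to grip it across its width.
- brush_w_handle (a point): Point 4 mm short of the handle end of that brush, 85 mm from its middle; at the start it is the high end.
- brush_r1_mid (a point): Middle of one of the two other like brushes; the other two stand the right way round and stay where they are.
- brush_r2_mid (a point): Middle of the second of the two other like brushes; the other two stand the right way round and stay where they are.
- wood_block_at (a point): Dark brown wooden rest block 45x85x26 mm lying on the bench at the left side of the rack; point 20 mm above the bench. Leave alone.
- vial_a_at (a point): Glass vial with black cap, 22 mm wide, 56 high, standing on the bench at the right side of the rack; point 20 mm above the bench. Leave alone.
- sample_box_at (a point): Small flat white box 52x80x22 mm lying on the bench at the right side of the rack; point 20 mm above the bench. Leave alone.

How it is judged:
By the outcome, as a careful person would: the job done as asked, in the order asked, and still so for the second after the job is handed in, with the robot touching nothing.
It also fails if it takes over 67 s, if anything falls off the work surface, if the arm or the gripper's body presses on something with over 40 N, if the wrist force passes 120 N, or if a joint passes its speed limit or range.

## Working session

There is one attempt and no reset: what is moved stays moved. The work goes in short steps, Python scripts to look and compute and a tool call to move; the robot and the scene stay as the last step left them, time stands still between calls to the robot, and variables do not carry over. Pictures are saved under pics/ and viewed, at most 11 in all, crops included, and the job is handed in when it is done.

Besides the shell and the picture viewer there is one more tool, called after "Emit:" as name([rows], argument=value, ...), one row to a line, values as JSON. step_arm: Moves the arm, as the interface text tells. Its arguments: {"type":"object","properties":{"targets":{"type":"array","items":{"type":"array"}},"force":{"type":"number"}},"required":["targets"]}

```bash
mkdir -p pics; ls; python3 - <<'E'
from rig import ctrl
import cv2,numpy as np
for n in("scene","top"):
    p,d=ctrl.snapshot(n); np.savez(f"pics/{n}0.npz",p=p,d=d)
    cv2.imwrite(f"pics/{n}0.png",p[...,::-1]); c=ctrl.calibration(n); print(n,c)
print(ctrl.get_obs())
E
```

```text
pics
scene {'intrinsics': array([[489.15614393,   0.        , 269.4173209 ],
       [  0.        , 489.15614393, 212.34289292],
       [  0.        ,   0.        ,   1.        ]]), 'xyz': array([ 593.12019384, -534.67264999,  781.57008022]), 'attitude': array([ 0.935031  , -0.02088206,  0.00549877, -0.3539078 ])}
top {'intrinsics': array([[395.75732111,   0.        , 281.48730005],
       [  0.        , 395.75732111, 206.90713642],
       [  0.        ,   0.        ,   1.        ]]), 'xyz': array([509.79408717,  48.50633671, 988.89211423]), 'attitude': array([ 0.71587166, -0.69556406,  0.04420338, -0.04200547])}
{'time_s': 0.1, 'qpos': array([-1.25358375e+00,  1.24448344e-01,  1.65152626e+00,  1.82654219e-05,
        1.36745865e+00, -8.26150853e-02]), 'joint_velocities': array([ 0.00278843, -0.0013763 , -0.00223266,  0.00052934, -0.00066844,
        0.00074923]), 'joint_efforts': array([ 7.29279054e-05, -4.18880224e+01, -3.61097074e+01,  7.75691215e-02,
        4.61506716e-02, -6.93700440e-05]), 'tcp_pos': array([ 252.82484028, -598.25150757,  238.51104235]), 'eef_rot': array([ 9.80083646e-01,  1.98582980e-01, -9.88211535e-05, -9.15021788e-04]), 'ft_force': array([0.61371227, 0.54085545, 0.51828815]), 'wrist_torque': array([ 0.06219494, -0.03450307, -0.04044636]), 'gripper_force': 0.0, 'gripper_width': 95.01136554915404}
```

View pics/scene0.png

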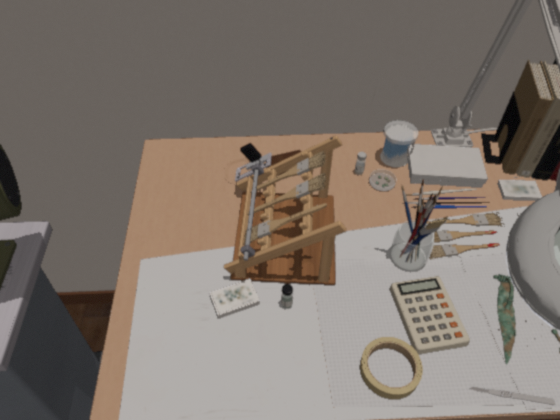

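View pics/top0.png

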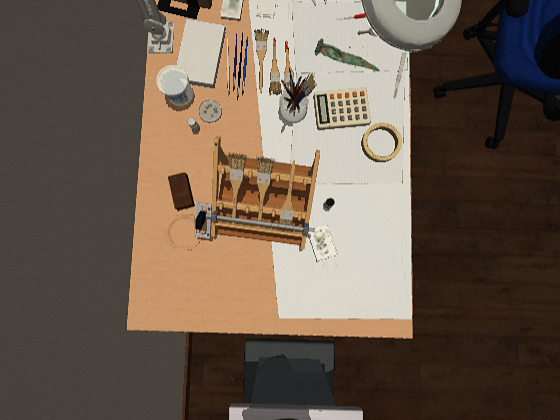

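The top view shows the wrong brush in the right trough, with its bristles at about (286,215). The black handle is at (201,219), the keeper bar runs from (215,216) to (308,231), the block is at (180,190), the vial at (329,204) and the box at (321,243).

```bash
cat > h.py <<'E'
import numpy as np,cv2
from scipy.spatial.transform import Rotation as R
from rig import ctrl
def cloud(d,c):
    K=c["intrinsics"];v,u=np.mgrid[:d.shape[0],:d.shape[1]]
    P=np.stack([(u-K[0,2])*d/K[0,0],(v-K[1,2])*d/K[1,1],d],-1)
    return P@R.from_quat(c["attitude"]).as_matrix().T+c["xyz"]
E
python3 - <<'E'
from h import *
for n,(x0,x1,y0,y1) in dict(top=(160,345,125,255),scene=(220,350,130,290)).items():
    z=np.load(f"pics/{n}0.npz");p=z["p"];P=cloud(z["d"],ctrl.calibration(n));np.save(f"pics/{n}P.npy",P)
    hsv=cv2.cvtColor(p,cv2.COLOR_RGB2HSV)
    box=np.zeros(p.shape[:2],bool);box[y0:y1,x0:x1]=1
    m=box&(hsv[...,2]<50)&(P[...,2]>60)
    print(n,"black",m.sum(),np.round(P[m].mean(0)),np.round(P[m].min(0)),np.round(P[m].max(0)))
    g=box&(hsv[...,1]<60)&(P[...,2]>60)&(P[...,2]<115); ys,xs=np.where(g)
    print("grey",g.sum(),np.round(P[g].mean(0)))
    # robust line
    Q=P[g]; 
    if len(Q)>20:
        l=cv2.fitLine(Q.astype(np.float32),cv2.DIST_HUBER,0,.01,.01).ravel();print(np.round(l,3))
    s=4;cr=cv2.resize(p[y0:y1,x0:x1,::-1],None,fx=s,fy=s,interpolation=cv2.INTER_CUBIC) ;cv2.imwrite(f"pics/{n}c.png",cr[:600])
E
```

```text
top black 151 [587. 216. 126.] [510. -70.  60.] [740. 233. 989.]
grey 731 [592. 122.  92.]
[ 1.19000e-01  9.93000e-01 -2.00000e-02  5.85714e+02  9.76580e+01
  9.42810e+01]
scene black 199 [584. 208. 124.] [ 565. -535.   90.] [601. 227. 782.]
grey 1011 [591. 115.  91.]
[ 1.05000e-01  9.94000e-01 -8.00000e-03  5.85273e+02  9.18140e+01
  9.19110e+01]
```

View pics/topc.png

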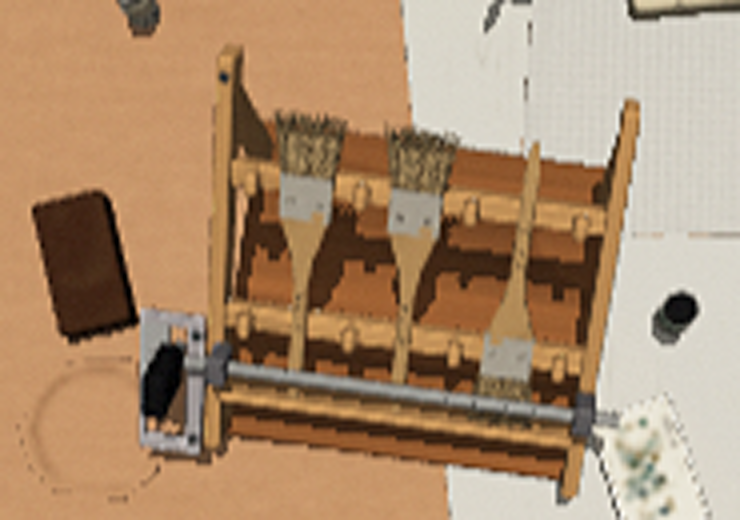

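```bash
cat >> h.py <<'E'
def frame(xr_yaw,org):  # yaw: of rack y axis from world x
    yr=np.array([np.cos(xr_yaw),np.sin(xr_yaw),0]);xr=np.array([yr[1],-yr[0],0]);z=np.array([0,0,1.])
    c,s=np.cos(np.radians(35)),np.sin(np.radians(35))
    return np.stack([xr,c*yr+s*z,-s*yr+c*z],1),np.array(org,float)
E
python3 - <<'E'
from h import *
yaw=np.arctan2(-.112,.994)
B,_=frame(yaw,[0,0,0])
for n in("top","scene"):
    P=np.load(f"pics/{n}P.npy");p=np.load(f"pics/{n}0.npz")["p"]
    hsv=cv2.cvtColor(p,cv2.COLOR_RGB2HSV)
    Q=(P-np.array([645,90,115]))@B
    box=(abs(Q[...,0])<200)&(abs(Q[...,1])<140)&(P[...,2]>25)&(P[...,2]<250)
    # bar line in this frame: grey between z 10..26
    bar=box&(abs(Q[...,0])<100)&(hsv[...,1]<60)&(abs(Q[...,1]+67)<22)
    q=Q[bar];print(n,"bar",len(q),np.round(np.median(q,0),1),"slope y/x",np.round(np.polyfit(q[:,0],q[:,1],1),3),"z/x",np.round(np.polyfit(q[:,0],q[:,2],1),3), "ztop",np.percentile(q[:,2],90))
    w=box&(hsv[...,1]>60)&(hsv[...,2]>90)
    h=np.histogram(Q[...,2][w&(abs(Q[...,0])<100)],np.arange(-60,40,2));print([(int(a),int(b)) for a,b in zip(h[1],h[0]) if b>30])
    # x histogram of the divider tops 
    for lab,zl,zh,yl,yh in(("div",9,17,25,60),("divL",9,17,-60,-25),("side",17,60,-140,140)):
        m=box&(Q[...,2]>zl)&(Q[...,2]<zh)&(Q[...,1]>yl)&(Q[...,1]<yh)&(hsv[...,1]>60)
        h=np.histogram(Q[...,0][m],np.arange(-160,170,4));print(lab,[(int(a),int(b)) for a,b in zip(h[1],h[0]) if b>1])
    m=box&(abs(Q[...,2])<4)&(abs(Q[...,0])<130)&w
    h=np.histogram(Q[...,1][m],np.arange(-130,130,4));print("resty",[(int(a),int(b)) for a,b in zip(h[1],h[0]) if b>3])
    k=box&(hsv[...,2]<50)&(Q[...,2]>20)&(Q[...,0]<-90);q=Q[k];print("handle",len(q),np.round(np.percentile(q,[3,50,97],0),1).tolist())
E
```

```text
top bar 347 [  8.7 -62.5  18.6] slope y/x [ 2.6000e-02 -6.3584e+01] z/x [-0.017 14.924] ztop 21.07658255345271
[(-12, 50), (-10, 47), (-8, 44), (-6, 116), (-4, 287), (-2, 268), (0, 138), (2, 353), (4, 603), (6, 360), (8, 114), (10, 51)]
div [(-96, 5), (-92, 8), (-36, 6), (-32, 6), (24, 8), (28, 6), (84, 9), (88, 3)]
divL [(-96, 8), (-92, 6), (-36, 4), (-32, 9), (-8, 2), (24, 5), (28, 5), (84, 6), (88, 7)]
side [(-136, 5), (-132, 3), (-128, 5), (-124, 27)]
resty [(-130, 10), (-126, 7), (-122, 15), (-118, 11), (-114, 10), (-110, 11), (-106, 12), (-102, 13), (-98, 14), (-90, 115), (-86, 17), (-70, 4), (-66, 19), (-62, 14), (-58, 17), (-54, 18), (-50, 33), (-46, 92), (-42, 103), (-38, 110), (-34, 48), (-30, 20), (-26, 20), (-22, 22), (-18, 19), (-14, 19), (-10, 19), (-6, 19), (-2, 15), (2, 20), (6, 16), (10, 17), (14, 21), (18, 16), (22, 17), (26, 18), (30, 18), (34, 16), (38, 35), (42, 86), (46, 100), (50, 121), (54, 45), (58, 30), (62, 38), (66, 38), (70, 40), (74, 49), (78, 36), (82, 46), (86, 39), (90, 16), (94, 15), (98, 14), (102, 16), (106, 16), (110, 16)]
handle 139 [[-133.6, -73
[... 545 characters left out ...]
 10), (-126, 10), (-122, 13), (-118, 15), (-114, 12), (-110, 15), (-106, 9), (-102, 8), (-98, 12), (-94, 30), (-90, 194), (-86, 17), (-74, 8), (-70, 37), (-66, 45), (-62, 34), (-58, 41), (-54, 23), (-50, 49), (-46, 72), (-42, 94), (-38, 88), (-34, 38), (-30, 32), (-26, 46), (-22, 39), (-18, 46), (-14, 38), (-10, 35), (-6, 44), (-2, 41), (2, 46), (6, 40), (10, 42), (14, 45), (18, 46), (22, 42), (26, 34), (30, 26), (34, 22), (38, 35), (42, 77), (46, 85), (50, 81), (54, 67), (58, 60), (62, 69), (66, 69), (70, 76), (74, 85), (78, 81), (82, 79), (86, 39), (90, 19), (94, 19), (98, 15), (102, 16), (106, 18), (110, 11)]
handle 196 [[-127.1, -74.8, 22.9], [-121.7, -62.0, 41.9], [-118.2, -51.9, 59.5]]
```

```bash
cat >> h.py <<'E'
import json,os
def bed():
    if os.path.exists("bed.json"): j=json.load(open("bed.json"));return frame(j["yaw"],j["o"])
def go(p,Rm,show=True):
    o=ctrl.get_obs();T=R.from_quat(o["eef_rot"])
    s=T.inv().apply(np.array(p)-o["tcp_pos"]);r=(T.inv()*R.from_matrix(Rm)).as_rotvec(degrees=True)
    print("shift",np.round(s,1).tolist(),"turn",np.round(r,1).tolist(),"t",o["time_s"],"w",round(o["gripper_width"],1),"ft",np.round(o["ft_force"],1));return s,r
def ori(B,a): # a=0: tool y=bed y, tool x=-bed x ; then turned a deg about tool z
    return np.stack([-B[:,0],B[:,1],-B[:,2]],1)@R.from_euler("z",a,degrees=True).as_matrix()
def inbed(): # TCP in bed frame + grasp pt
    B,o=bed();s=ctrl.get_obs();T=R.from_quat(s["eef_rot"]).as_matrix()
    g=(s["tcp_pos"]+6*T[:,2]-o)@B;d=(R.from_matrix(ori(B,0)).inv()*R.from_matrix(T)).as_rotvec(degrees=True)
    print("grasp in bed",np.round(g,1),"rot",np.round(d,1),"ft bed",np.round(s["ft_force"]@B,1),"w",round(s["gripper_width"],1),"gf",round(float(s["gripper_force"]),1),"t",round(s["time_s"],2))
E
python3 - <<'E'
from h import *
yaw=np.arctan2(-.112,.994)+np.radians(1.4)
B0,_=frame(np.arctan2(-.112,.994),[0,0,0]);o=np.array([645,90,115])+B0@[-1,3.5,-3.5]
json.dump(dict(yaw=yaw,o=o.tolist()),open("bed.json","w"));print(o,np.degrees(yaw))
B,o=bed()
go(o+B@[0,-20,270],ori(B,0))
c=ctrl.calibration("wrist");s=ctrl.get_obs();T=R.from_quat(s["eef_rot"])
print("cam in tool",T.inv().apply(c["xyz"]-s["tcp_pos"]),(T.inv()*R.from_quat(c["attitude"])).as_matrix().round(2).tolist(),c["intrinsics"][0,0])
E
```

```text
[649.95586539  90.44792056 114.14048537] -5.028747748829856
shift [482.6, -560.2, -84.2] turn [-31.6, 18.9, -60.1] t 0.1 w 95.0 ft [0.6 0.5 0.5]
cam in tool [  80.91532752    0.20820885 -145.49840031] [[-0.0, -0.96, -0.28], [1.0, -0.0, 0.0], [-0.0, -0.28, 0.96]] 348.2446937669404
```

Emit:
step_arm([
  [1, [41, -20, -40], [-3, 2, -6]],
  [1, [75, -52, -60], [-6, 4, -12]],
  [1, [105, -80, -84], [-10, 6, -18]],
  [1, [135, -108, -84], [-13, 8, -24]],
  [1, [162, -138, -84], [-16, 9, -30]],
  [1, [189, -168, -84], [-19, 11, -36]],
  [1, [216, -198, -84], [-22, 13, -42]],
  [1, [243, -228, -84], [-25, 15, -48]],
  [1, [270, -258, -84], [-28, 17, -54]],
  [1, [297, -288, -84], [-31, 19, -60]],
])

```text
time_s: 0.93
tcp_pos: [407.5, -236.0, 323.3]
eef_rot: [0.703, 0.646, 0.204, 0.219]
ft_force: [0.8, 0.2, 0.3]
gripper_width: 95.0
gripper_force: 0.0
```

```bash
python3 - <<'E'
from h import *
B,o=bed()
go(o+B@[0,-20,270],ori(B,0))
E
```

```text
shift [346.3, 35.1, 25.2] turn [-0.2, -0.3, 0.1] t 0.9333 w 95.0 ft [0.8 0.2 0.3]
```

Emit:
step_arm([
  [1, [38, 4, 3], [0, 0, 0]],
  [1, [76, 8, 6], [0, 0, 0]],
  [1, [114, 12, 9], [0, 0, 0]],
  [1, [152, 16, 12], [0, 0, 0]],
  [1, [190, 20, 15], [0, 0, 0]],
  [1, [228, 24, 18], [0, 0, 0]],
  [1, [266, 28, 21], [0, 0, 0]],
  [1, [304, 32, 24], [0, 0, 0]],
  [1, [330, 34, 25], [0, 0, 0]],
  [1, [346, 35, 25], [0, 0, 0]],
])

```text
time_s: 1.77
tcp_pos: [480.2, 106.1, 324.0]
eef_rot: [0.703, 0.646, 0.203, 0.217]
ft_force: [0.0, 0.5, 0.2]
gripper_width: 95.4
gripper_force: 0.0
```

```bash
python3 - <<'E'
from h import *
c=ctrl.calibration("wrist");p,d=ctrl.snapshot("wrist");np.savez("pics/w1.npz",p=p,d=d,q=c["attitude"],x=c["xyz"],K=c["intrinsics"]);cv2.imwrite("pics/w1.png",p[...,::-1])
np.save("pics/w1P.npy",cloud(d,c));print(ctrl.get_obs()["qpos"],d[200:220,270:290].mean());inbed()
E
```

```text
[ 0.19098671 -0.63219517  2.20582402 -0.17835059  0.98814172  0.32927299] 545.7453
grasp in bed [ -1.8 -19.2 263.7] rot [ 0.4  0.5 -0. ] ft bed [-0.4  0.   0.8] w 95.2 gf 0.0 t 1.82
```

View pics/w1.png

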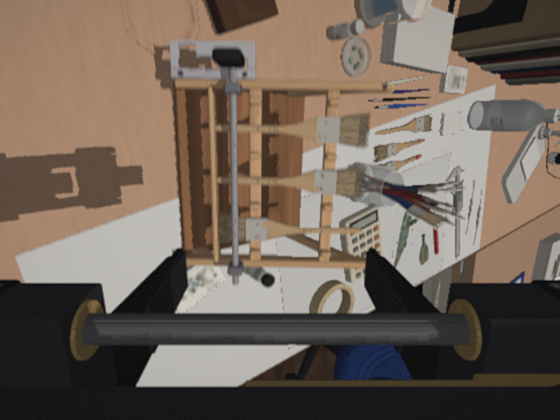

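The wrist view looks square onto the bed. The rests are at columns 256 and 332, the bar at column 234, the handle at (232,57), and the wrong brush runs from (222,230) to (355,232).

```bash
cat > fit.py <<'E'
from h import *
B,o=bed()
for n in("top","scene","w1"):
    P=np.load(f"pics/{n}P.npy");p=np.load(f"pics/{n}.npz" if n=="w1" else f"pics/{n}0.npz")["p"]
    hsv=cv2.cvtColor(p,cv2.COLOR_RGB2HSV);Q=(P-o)@B;x,y,z=Q[...,0],Q[...,1],Q[...,2]
    wood=(hsv[...,1]>60)&(hsv[...,2]>80);print("==",n)
    ends=[]
    for yc in(-44,44):
        cs=[]
        for xc in(-77,-43,-18,18,43,77):
            if yc==44 and xc>20 or yc==-44 and xc<20 or abs(xc)>70:
                m=wood&(abs(x-xc)<7)&(abs(y-yc)<16)&(abs(z)<5)
                if m.sum()>15: cs.append((xc,(np.percentile(y[m],4)+np.percentile(y[m],96))/2,np.median(z[m])))
        cs=np.array(cs);print("rest",yc,np.round(cs,1).tolist())
    for yc in(-44,44):
        r=[]
        for xc in(-90,-30,30,90):
            m=wood&(abs(x-xc)<9)&(abs(y-yc)<9)&(z>8)&(z<18)
            if m.sum()>4:r.append((xc,round(float(x[m].mean()),1),round(float(np.median(z[m])),1),round(float(y[m].mean()),1)))
        print("div",yc,r)
    m=(hsv[...,1]<60)&(abs(y+67)<14)&(abs(z-18)<9)&(abs(x)<90)
    print("bar",m.sum(),[ (a,np.round(np.median(y[m&(abs(x-a)<15)]),1),np.round(np.percentile(z[m&(abs(x-a)<15)],90),1)) for a in(-75,-45,0,45,75)])
    m=(hsv[...,2]<60)&(abs(x+128)<22)&(abs(y+67)<32)&(z>50)&(z<75)
    if m.sum()>3: print("handle top",m.sum(),np.round(np.percentile(Q[m],[4,50,96],0),1).tolist())
    for xc in(0,60):
        l=[]
        for yy in(-50,-20,0,20,50,75):
            m=(abs(x-xc)<26)&(abs(y-yy)<5)&(z>4)&(z<16)&(abs(x-xc)<22)
            if m.sum()>4:l.append((yy,round(float(x[m].mean()),1),round(float(np.median(z[m])),1)))
        print("brush",xc,l)
E
python3 fit.py
```

```text
== top
rest -44 [[-77.0, -42.4, -0.1], [-43.0, -42.9, 1.0], [-18.0, -42.9, 1.0], [18.0, -43.5, 0.7], [77.0, -44.4, 2.3]]
rest 44 [[-77.0, 45.9, 0.7], [43.0, 43.9, 1.9], [77.0, 43.5, 1.9]]
div -44 [(-90, -91.6, 12.3, -40.7), (-30, -32.0, 12.5, -42.6), (30, 28.2, 13.4, -42.4), (90, 87.8, 14.3, -43.7)]
div 44 [(-90, -89.7, 11.9, 46.7), (-30, -30.4, 12.4, 45.6), (30, 29.8, 13.1, 45.3), (90, 89.2, 14.5, 43.9)]
bar 250 [(-75, np.float64(-65.3), np.float64(23.6)), (-45, np.float64(-64.9), np.float64(24.8)), (0, np.float64(-65.7), np.float64(25.1)), (45, np.float64(-66.0), np.float64(24.4)), (75, np.float64(-67.0), np.float64(24.8))]
handle top 85 [[-134.9, -75.0, 51.0], [-128.3, -60.3, 61.6], [-124.1, -50.8, 64.1]]
brush 0 [(-50, -1.6, 8.9), (-20, -1.1, 8.2), (0, -0.8, 8.9), (20, -0.5, 8.7), (50, -0.6, 9.3), (75, -0.4, 6.9)]
brush 60 [(-50, 58.5, 9.8), (-20, 59.3, 9.5), (0, 59.2, 9.0), (20, 58.8, 10.1), (50, 60.5, 8.6), (75, 60.1, 7.3)]
== scene
rest -44 [[-77.0, -43.6, -1.7], [-43.0, -42.0, -1.2], [-18.0, -43.8, -0.6], [18.0, -43.4, -0.6], [77.0, -46.1, 0.1]]
rest 44 [[43.0, 41.7, 0.3], [7
[... 1016 characters left out ...]
30, 26.8, 15.0, -45.2), (90, 86.4, 15.6, -46.3)]
div 44 [(-90, -90.4, 13.9, 44.0), (-30, -31.1, 14.3, 42.7), (30, 28.5, 14.8, 41.4), (90, 87.8, 15.6, 40.9)]
bar 1151 [(-75, np.float64(-66.1), np.float64(24.4)), (-45, np.float64(-66.9), np.float64(24.9)), (0, np.float64(-67.4), np.float64(25.2)), (45, np.float64(-67.4), np.float64(25.5)), (75, np.float64(-68.1), np.float64(25.8))]
handle top 456 [[-136.9, -76.6, 56.0], [-130.3, -63.9, 63.6], [-124.2, -52.8, 65.4]]
brush 0 [(-50, -1.0, 9.0), (-20, -2.0, 10.2), (0, -1.7, 10.1), (20, -1.2, 10.4), (50, -1.0, 10.7), (75, -1.0, 8.5)]
brush 60 [(-50, 57.7, 11.4), (-20, 57.7, 11.0), (0, 57.9, 10.5), (20, 58.3, 10.7), (50, 57.9, 9.5), (75, 59.4, 9.2)]
```

```bash
python3 - <<'E'
from h import *
B,o=bed();o=o+B@[-.8,-.5,1.5];yaw=np.radians(-6.2)
json.dump(dict(yaw=yaw,o=o.tolist()),open("bed.json","w"));B,o=bed();inbed()
go(o+B@[-128,-67,102],ori(B,0))
E
python3 fit.py | sed -n '/w1/,$p'
```

```text
grasp in bed [  2.3 -18.7 262.2] rot [ 0.4  1.1 -1. ] ft bed [-0.4  0.   0.8] w 95.2 gf 0.0 t 1.82
shift [127.9, -44.9, 169.1] turn [-0.4, -1.1, 1.0] t 1.8167 w 95.2 ft [-0.4  0.5  0.6]
== w1
rest -44 [[-77.0, -44.4, 1.2], [-43.0, -44.9, 1.3], [-18.0, -44.9, 1.1], [18.0, -44.2, 1.3], [77.0, -44.1, 1.2]]
rest 44 [[-77.0, 43.0, 1.2], [43.0, 43.3, 1.4], [77.0, 43.0, 1.1]]
div -44 [(-90, -90.2, 13.4, -44.4), (-30, -30.8, 13.5, -44.4), (30, 28.6, 13.2, -44.4), (90, 88.4, 13.3, -44.3)]
div 44 [(-90, -90.2, 13.5, 43.0), (-30, -30.8, 13.2, 42.7), (30, 28.9, 13.1, 42.4), (90, 88.3, 13.2, 42.9)]
bar 1089 [(-75, np.float64(-66.8), np.float64(23.7)), (-45, np.float64(-67.2), np.float64(24.1)), (0, np.float64(-66.8), np.float64(23.7)), (45, np.float64(-66.6), np.float64(23.5)), (75, np.float64(-66.8), np.float64(23.6))]
handle top 456 [[-134.2, -78.3, 56.0], [-127.8, -65.6, 63.7], [-121.6, -54.5, 65.4]]
brush 0 [(-50, -0.8, 7.6), (-20, -0.8, 8.7), (0, -0.8, 8.5), (20, -0.9, 8.9), (50, -0.8, 9.3), (75, -1.0, 7.0)]
brush 60 [(-50, 58.4, 9.4), (-20, 59.2, 8.9), (0, 58.9, 8.4), (20, 58.8, 8.6), (50, 58.9, 8.0), (75, 59.2, 7.2)]
```

Emit:
step_arm([
  [0.3, [20, -7, 30], [0, -0.5, 0.5]],
  [0.3, [40, -14, 60], [-0.4, -1.1, 1]],
  [0.3, [64, -22, 88], [-0.4, -1.1, 1]],
  [0.3, [88, -30, 114], [-0.4, -1.1, 1]],
  [0.3, [110, -38, 140], [-0.4, -1.1, 1]],
  [0.3, [124, -44, 160], [-0.4, -1.1, 1]],
  [0.3, [128, -45, 169], [-0.4, -1.1, 1]],
  [0.3, [128, -45, 169], [-0.4, -1.1, 1]],
  [0.3, [128, -45, 169], [-0.4, -1.1, 1]],
  [0.3, [128, -45, 169], [-0.4, -1.1, 1]],
])

```text
time_s: 2.65
tcp_pos: [551.1, 225.4, 161.8]
eef_rot: [0.711, 0.635, 0.201, 0.225]
ft_force: [-0.5, 0.8, 0.3]
gripper_width: 61.8
gripper_force: 0.0
```

```bash
python3 - <<'E'
from h import *
B,o=bed();inbed()
go(o+B@[-128,-67,51],ori(B,0))
p,d=ctrl.snapshot("wrist");cv2.imwrite("pics/w2.png",p[...,::-1])
E
```

```text
grasp in bed [-122.7  -64.6   96.2] rot [-0.1 -0.2  0.3] ft bed [-0.7 -0.3  0.6] w 61.8 gf 0.0 t 2.65
shift [5.4, -2.5, 51.2] turn [0.1, 0.2, -0.3] t 2.65 w 61.8 ft [-0.5  0.8  0.3]
```

View pics/w2.png

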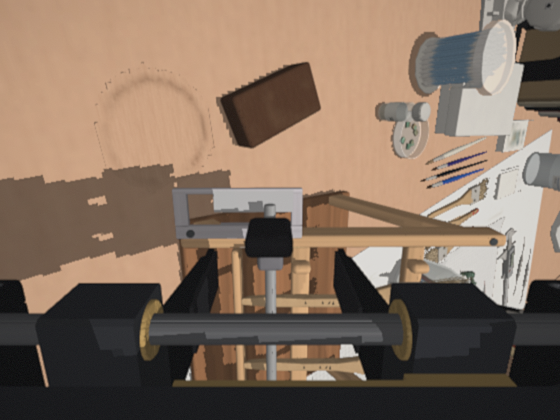

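The handle at (269,238) sits between the fingers, whose tips are at columns 213 and 340, so I go down and close on it.

Emit:
step_arm([
  [0.3, [3, -1, 10], [0, 0, 0]],
  [0.3, [5, -2, 22], [0, 0, 0]],
  [0.3, [5, -2.5, 34], [0, 0, 0]],
  [0.3, [5, -2.5, 44], [0, 0, 0]],
  [0.3, [5, -2.5, 50], [0, 0, 0]],
  [0.3, [5, -2.5, 50], [0, 0, 0]],
  [-0.45, [5, -2.5, 50], [0, 0, 0]],
  [-0.5, [5, -2.5, 50], [0, 0, 0]],
  [-0.6, [5, -2.5, 50], [0, 0, 0]],
  [-0.6, [5, -2.5, 50], [0, 0, 0]],
], force=25)

```text
time_s: 3.53
tcp_pos: [578.0, 228.2, 119.2]
eef_rot: [0.711, 0.635, 0.201, 0.225]
ft_force: [0.0, -0.9, 0.6]
gripper_width: 40.5
gripper_force: 0.0
```

```bash
python3 -c "
from h import *
B,o=bed();inbed();go(o+B@[-128,-67,51],ori(B,0))"
```

```text
grasp in bed [-128.4  -67.4   46.2] rot [-0.1 -0.2  0.2] ft bed [0.9 0.5 0.5] w 40.5 gf 0.0 t 3.53
shift [-0.4, 0.4, 1.2] turn [0.1, 0.2, -0.2] t 3.5333 w 40.5 ft [ 0.  -0.9  0.6]
```

Emit:
step_arm([
  [-0.7, [0, 0, 0], [0, 0, 0]],
  [-0.7, [0, 0, 0], [0, 0, 0]],
  [-0.7, [0, 0, 0], [0, 0, 0]],
  [-0.7, [0, 0, 0], [0, 0, 0]],
  [-0.7, [0, -8, 0], [0, 0, 0]],
  [-0.7, [0, -18, 0], [0, 0, 0]],
  [-0.7, [0, -28, 0], [0, 0, 0]],
  [-0.7, [0, -37, 0], [0, 0, 0]],
  [-0.7, [0, -43, 0], [0, 0, 0]],
  [-0.7, [0, -46, 0], [0, 0, 0]],
], force=25)

```text
time_s: 4.37
tcp_pos: [541.1, 232.4, 92.9]
eef_rot: [0.711, 0.635, 0.201, 0.226]
ft_force: [6.5, -2.1, -0.0]
gripper_width: 27.8
gripper_force: 25.0
```

```bash
python3 -c "
from h import *
inbed()"
```

```text
grasp in bed [-128.6 -112.8   46. ] rot [-0.2 -0.1  0.2] ft bed [ 1.4  5.5 -3.9] w 27.8 gf 25.0 t 4.37
```

Emit:
step_arm([
  [-0.7, [0, -2, 0], [0, 0, 0]],
  [-0.7, [0, -2, 0], [0, 0, 0]],
  [-0.7, [3, -2, 0], [0, 0, 0]],
  [-0.7, [6, -2, 0], [0, 0, 0]],
  [-0.7, [9, -2, 0], [0, 0, 0]],
  [-0.7, [11, -2, 0], [0, 0, 0]],
  [-0.7, [12, -2, 0], [0, 0, 0]],
  [-0.7, [12, -2, 0], [0, 0, 0]],
  [-0.7, [12, -2, 0], [0, 0, 0]],
  [-0.7, [12, -2, 0], [0, 0, 0]],
])

```text
time_s: 5.2
tcp_pos: [541.5, 244.2, 92.2]
eef_rot: [0.711, 0.635, 0.201, 0.226]
ft_force: [6.0, -1.9, 1.0]
gripper_width: 28.0
gripper_force: 25.0
```

```bash
python3 -c "
from h import *
inbed()"
```

```text
grasp in bed [-140.3 -114.    45.9] rot [-0.2 -0.2  0.2] ft bed [ 1.3  5.6 -2.7] w 28.0 gf 25.0 t 5.2
```

Emit:
step_arm([
  [-0.7, [0, 1, 0], [0, 0, 0]],
  [-0.7, [0, 2.5, 0], [0, 0, 0]],
  [-0.7, [0, 2.5, 0], [0, 0, 0]],
  [-0.2, [0, 2.5, 0], [0, 0, 0]],
  [0.1, [0, 2.5, 0], [0, 0, 0]],
  [0.15, [0, 2.5, 0], [0, 0, 0]],
  [0.15, [0, 2.5, 0], [0, 0, 0]],
  [0.15, [0, 2.5, 0], [0, 0, 0]],
  [0.15, [0, 2.5, -12], [0, 0, 0]],
  [0.15, [0, 2.5, -35], [0, 0, 0]],
])

```text
time_s: 6.03
tcp_pos: [521.0, 245.4, 118.3]
eef_rot: [0.712, 0.636, 0.198, 0.224]
ft_force: [-0.5, 0.2, 0.2]
gripper_width: 54.6
gripper_force: 0.0
```

```bash
python3 - <<'E'
from h import *
inbed();B,o=bed()
c=ctrl.calibration("wrist");p,d=ctrl.snapshot("wrist");P=cloud(d,c);Q=(P-o)@B
m=(p.max(2)<60)&(abs(Q[...,0]+135)<25)&(abs(Q[...,1]+90)<50)&(Q[...,2]>50)&(Q[...,2]<75)
print("handle",m.sum(),np.round(np.percentile(Q[m],[4,50,96],0),1).tolist())
g=o+B@[59,-1,66]
for a in(90,-90): go(g,ori(B,a))
print(ctrl.get_obs()["qpos"])
E
```

```text
grasp in bed [-139.3 -115.8   79.1] rot [ 0.2 -0.4  0.2] ft bed [-0.1 -0.3  0.5] w 54.6 gf 0.0 t 6.03
handle 1809 [[-150.1, -123.3, 52.2], [-144.3, -109.4, 63.5], [-135.2, -86.3, 71.7]]
shift [-199.7, 112.0, 23.9] turn [0.2, -0.0, 89.8] t 6.0833 w 54.5 ft [1.8 2.  1.6]
shift [-199.7, 112.0, 23.9] turn [0.0, 0.2, -90.2] t 6.0833 w 54.5 ft [1.8 2.  1.6]
[ 0.50328239 -0.15338968  2.21832257 -0.58917774  0.64032871  1.01682829]
```

Emit:
step_arm([
  [0, [0, 5, -25], [0, 0, 0]],
  [0, [-15, 20, -32], [0, 0, 6]],
  [0, [-45, 35, -34], [0, 0, 12]],
  [0, [-75, 50, -34], [0, 0, 18]],
  [0, [-105, 65, -34], [0, 0, 24]],
  [0, [-135, 80, -34], [0, 0, 30]],
  [0, [-165, 95, -30], [0, 0, 36]],
  [0, [-190, 108, -25], [0, 0, 42]],
  [0, [-200, 112, -20], [0, 0, 48]],
  [0, [-200, 112, -16], [0, 0, 54]],
])

```text
time_s: 6.92
tcp_pos: [582.9, 35.5, 199.7]
eef_rot: [0.923, 0.239, 0.282, 0.11]
ft_force: [1.0, -0.3, 0.5]
gripper_width: 47.3
gripper_force: 0.0
```

```bash
python3 - <<'E'
from h import *
inbed();B,o=bed()
go(o+B@[59,-1,66],ori(B,90))
print(ctrl.get_obs()["qpos"])
E
```

```text
grasp in bed [62.7 -0.2 97.4] rot [-0.3 -0.2 54.7] ft bed [ 0.2  1.1 -0.2] w 47.3 gf 0.0 t 6.92
shift [1.5, -3.7, 37.4] turn [0.4, -0.1, 35.3] t 6.9167 w 47.3 ft [ 1.  -0.3  0.5]
[ 2.27030903e-04 -3.08492256e-01  2.20484249e+00 -1.14785264e-01
  6.37451052e-01  1.13565137e+00]
```

Emit:
step_arm([
  [0, [0, -2, 4], [0, 0, 6]],
  [0, [1.5, -4, 8], [0, 0, 12]],
  [0, [1.5, -4, 12], [0, 0, 18]],
  [0, [1.5, -4, 16], [0, 0, 24]],
  [0, [1.5, -4, 20], [0, 0, 30]],
  [0, [1.5, -4, 24], [0.4, 0, 35.3]],
  [0, [1.5, -4, 30], [0.4, 0, 35.3]],
  [0, [1.5, -4, 36], [0.4, 0, 35.3]],
  [0, [1.5, -4, 37], [0.4, 0, 35.3]],
  [0, [1.5, -4, 37], [0.4, 0, 35.3]],
])

```text
time_s: 7.75
tcp_pos: [602.1, 40.1, 166.6]
eef_rot: [0.953, -0.046, 0.299, 0.016]
ft_force: [-0.5, 0.4, 0.7]
gripper_width: 47.6
gripper_force: 0.0
```

```bash
cat > look.py <<'E'
from h import *
import sys
B,o=bed();inbed()
c=ctrl.calibration("wrist");p,d=ctrl.snapshot("wrist");Q=(cloud(d,c)-o)@B;x,y,z=Q[...,0],Q[...,1],Q[...,2]
cv2.imwrite(f"pics/{sys.argv[1]}.png",p[...,::-1])
np.savez(f"pics/{sys.argv[1]}.npz",p=p,Q=Q)
for yy in range(-80,100,20):
    m=(abs(x-60)<24)&(abs(y-yy)<4)&(z>4)&(z<14)
    if m.sum()>6:print(yy,np.round(np.percentile(x[m],[3,50,97]),1),round(float(np.median(z[m])),1))
E
python3 look.py w3; python3 -c "
from h import *
B,o=bed();go(o+B@[59,-1,10.5],ori(B,90))"
```

```text
grasp in bed [55.9 -4.  59.6] rot [ 0.3  0.  89.4] ft bed [-0.4 -0.1  0.9] w 47.6 gf 0.0 t 7.75
-80 [42.  60.3 76.4] 6.7
-40 [46.6 59.6 72.7] 9.1
-20 [49.6 59.4 69.6] 8.7
0 [54.3 59.7 64.7] 8.4
20 [55.8 59.4 63.1] 8.6
40 [55.6 59.2 63.3] 8.1
60 [55.4 59.4 63.4] 7.7
80 [56.8 59.6 62.5] 6.9
shift [2.7, 3.3, 55.4] turn [-0.2, 0.1, 0.6] t 7.8 w 48.0 ft [-0.6  0.4 -0.6]
```

View pics/w3.png

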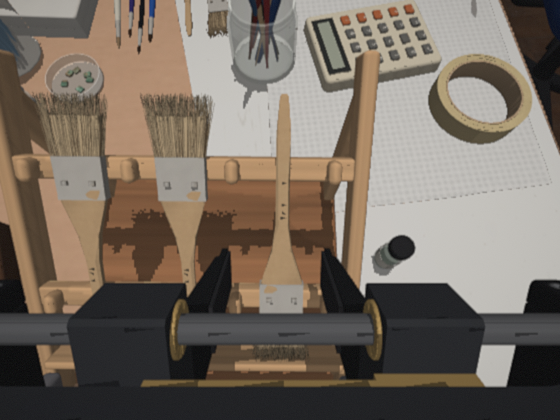

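The wrong brush's handle lies between the fingers (column 282). It is straight in its trough at bed x of about 59.5, so I go down to grip it.

Emit:
step_arm([
  [0, [2, 2, 6], [0, 0, 0.6]],
  [0, [3, 3.5, 16], [0, 0, 0.6]],
  [0, [3, 3.5, 28], [0, 0, 0.6]],
  [0, [3, 3.5, 40], [0, 0, 0.6]],
  [0, [3, 3.5, 50], [0, 0, 0.6]],
  [0, [3, 3.5, 55], [0, 0, 0.6]],
  [0, [3, 3.5, 55], [0, 0, 0.6]],
  [-0.4, [3, 3.5, 55], [0, 0, 0.6]],
  [-0.9, [3, 3.5, 55], [0, 0, 0.6]],
  [-1, [3, 3.5, 55], [0, 0, 0.6]],
], force=18)

```text
time_s: 8.63
tcp_pos: [636.0, 33.3, 125.1]
eef_rot: [0.952, -0.052, 0.3, 0.014]
ft_force: [1.0, -0.9, -0.2]
gripper_width: 33.2
gripper_force: 0.0
```

Emit:
step_arm([
  [-1, [0, 0, 0], [0, 0, 0]],
  [-1, [0, 0, 0], [0, 0, 0]],
  [-1, [0, 0, 0], [0, 0, 0]],
  [-1, [0, 0, 0], [0, 0, 0]],
  [-1, [0, 0, 0], [0, 0, 0]],
  [-1, [0, 0, 0], [0, 0, 0]],
  [-1, [0, 0, 0], [0, 0, 0]],
  [-1, [0, 0, 0], [0, 0, 0]],
  [-1, [0, 0, 0], [0, 0, 0]],
  [-1, [0, 0, 0], [0, 0, 0]],
])

```text
time_s: 9.47
tcp_pos: [635.9, 33.3, 124.8]
eef_rot: [0.952, -0.052, 0.3, 0.014]
ft_force: [-5.1, 0.7, 5.6]
gripper_width: 22.1
gripper_force: 17.9
```

```bash
python3 -c "
from h import *
inbed()"
```

```text
grasp in bed [59.1  0.3  5.7] rot [ 0.2  0.1 90.1] ft bed [-0.1 -1.   7.6] w 22.1 gf 17.9 t 9.47
```

Emit:
step_arm([
  [-1, [0, 0, -4], [0, 0, 0]],
  [-1, [0, 0, -10], [0, 0, 0]],
  [-1, [0, 0, -18], [0, 0, 0]],
  [-1, [0, 0, -28], [0, 0, 0]],
  [-1, [0, 0, -38], [0, 0, 0]],
  [-1, [0, 0, -48], [0, 0, 0]],
  [-1, [0, 0, -58], [0, 0, 0]],
  [-1, [0, 0, -66], [0, 0, 0]],
  [-1, [0, 0, -70], [0, 0, 0]],
  [-1, [0, 0, -70], [0, 0, 0]],
], force=25)

```text
time_s: 10.3
tcp_pos: [595.7, 37.5, 182.8]
eef_rot: [0.952, -0.052, 0.301, 0.014]
ft_force: [-0.3, -0.6, -0.6]
gripper_width: 21.1
gripper_force: 24.9
```

```bash
python3 - <<'E'
from h import *
B,o=bed();inbed()
c=ctrl.calibration("top");p,d=ctrl.snapshot("top");cv2.imwrite("pics/t4.png",cv2.resize(p[110:260,150:350,::-1],None,fx=4,fy=4,interpolation=cv2.INTER_CUBIC))
print(ctrl.get_obs()["qpos"])
E
```

```text
grasp in bed [59.3  0.4 76.4] rot [ 0.1  0.2 90.1] ft bed [ 0.6 -0.6 -0.3] w 21.1 gf 24.9 t 10.3
[-1.24429982e-03 -2.53528906e-01  2.19228434e+00 -1.03052045e-01
  5.97346395e-01  1.74570801e+00]
```

View pics/t4.png

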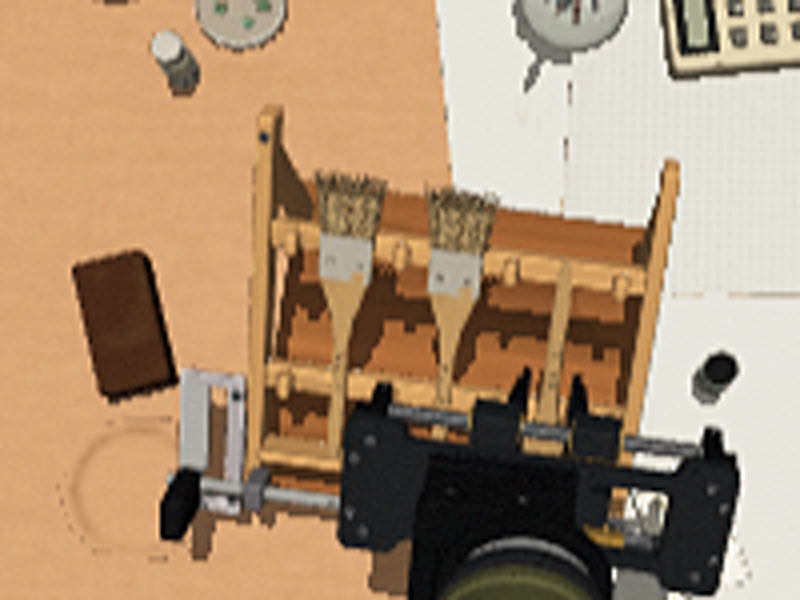

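The brush is lifted in the gripper at about (560,340), and the keeper stays held in its notch with the handle at (180,503). Next I turn the brush.

Emit:
step_arm([
  [-1, [0, 0, 0], [0, 0, -4]],
  [-1, [0, 0, 0], [0, 0, -10]],
  [-1, [0, 0, 0], [0, 0, -17]],
  [-1, [0, 0, 0], [0, 0, -24]],
  [-1, [0, 0, 0], [0, 0, -31]],
  [-1, [0, 0, 0], [0, 0, -38]],
  [-1, [0, 0, 0], [0, 0, -45]],
  [-1, [0, 0, 0], [0, 0, -52]],
  [-1, [0, 0, 0], [0, 0, -59]],
  [-1, [0, 0, 0], [0, 0, -66]],
])

```text
time_s: 11.18
tcp_pos: [595.6, 37.3, 180.5]
eef_rot: [0.826, 0.478, 0.242, 0.176]
ft_force: [0.8, -0.5, 0.2]
gripper_width: 21.7
gripper_force: 24.9
```

Emit:
step_arm([
  [-1, [0, 0, 0], [0, 0, -7]],
  [-1, [0, 0, 0], [0, 0, -14]],
  [-1, [0, 0, 0], [0, 0, -21]],
  [-1, [0, 0, 0], [0, 0, -28]],
  [-1, [0, 0, 0], [0, 0, -35]],
  [-1, [0, 0, 0], [0, 0, -42]],
  [-1, [0, 0, 0], [0, 0, -49]],
  [-1, [0, 0, 0], [0, 0, -56]],
  [-1, [0, 0, 0], [0, 0, -63]],
  [-1, [0, 0, 0], [0, 0, -70]],
])

```text
time_s: 12.02
tcp_pos: [595.6, 37.3, 180.5]
eef_rot: [0.403, 0.865, 0.098, 0.283]
ft_force: [-0.0, -0.1, -0.9]
gripper_width: 21.7
gripper_force: 24.9
```

```bash
python3 - <<'E'
from h import *
B,o=bed();inbed()
go(o+B@[60,2,82],ori(B,-90))
print(ctrl.get_obs()["qpos"])
E
```

```text
grasp in bed [59.5 -1.  74.6] rot [  0.1   0.2 -46.2] ft bed [ 0.1 -0.5 -0.8] w 21.7 gf 24.9 t 12.02
shift [-2.5, 1.7, -1.4] turn [0.1, -0.2, -43.8] t 12.0167 w 21.7 ft [-0.  -0.1 -0.9]
[-1.41653225e-03 -2.51108014e-01  2.19251933e+00 -1.03076799e-01
  5.97206321e-01 -6.33944355e-01]
```

Emit:
step_arm([
  [-1, [0, 0, 0], [0, 0, -7]],
  [-1, [0, 0, 0], [0, 0, -14]],
  [-1, [0, 0, 0], [0, 0, -21]],
  [-1, [-1, 1, 0], [0, 0, -28]],
  [-1, [-2.5, 1.7, 0], [0, 0, -35]],
  [-1, [-2.5, 1.7, 0], [0.1, -0.2, -41]],
  [-1, [-2.5, 1.7, 0], [0.1, -0.2, -43.8]],
  [-1, [-2.5, 1.7, 0], [0.1, -0.2, -43.8]],
  [-1, [-2.5, 1.7, 0], [0.1, -0.2, -43.8]],
  [-1, [-2.5, 1.7, 0], [0.1, -0.2, -43.8]],
])

```text
time_s: 12.85
tcp_pos: [598.1, 36.5, 182.7]
eef_rot: [0.055, 0.952, -0.015, 0.301]
ft_force: [0.3, -0.1, -0.3]
gripper_width: 22.1
gripper_force: 24.9
```

```bash
python3 - <<'E'
from h import *
B,o=bed();inbed()
c=ctrl.calibration("wrist");p,d=ctrl.snapshot("wrist");Q=(cloud(d,c)-o)@B;x,y,z=Q[...,0],Q[...,1],Q[...,2]
cv2.imwrite("pics/w5.png",p[...,::-1])
for yy in range(-100,100,10):
    m=(abs(x-60)<26)&(abs(y-yy)<4)&(z>50)&(z<95)&(p[...,0]>90)
    if m.sum()>6:print(yy,np.round(np.percentile(x[m],[3,50,97]),1),round(float(np.median(z[m])),1))
m=(abs(x-60)<20)&(z>50)&(z<95)&(p[...,0]>90)&(y<-20);print("low end y",np.percentile(y[m],[0,1,3]))
print(ctrl.get_obs()["qpos"][5])
go(o+B@[60,2,26],ori(B,-90))
E
```

```text
grasp in bed [60.   2.4 74.9] rot [ -0.   -0.  -89.6] ft bed [ 0.   0.1 -0.4] w 22.1 gf 24.9 t 12.85
-80 [57.3 59.6 62.3] 85.2
-70 [56.5 59.7 63.2] 84.9
-60 [56.  59.7 63.7] 84.3
-50 [56.1 60.2 63.9] 83.6
-40 [56.  59.9 63.7] 82.7
-30 [55.9 60.  63.9] 81.8
-20 [55.9 60.  64. ] 80.9
-10 [55.8 60.3 74.7] 79.9
0 [54.9 59.7 70.7] 78.7
10 [53.  60.3 70.8] 77.7
20 [51.4 60.3 68.3] 76.7
40 [47.1 60.  73.2] 75.1
50 [46.5 60.  73.5] 74.2
60 [46.2 59.5 73.6] 73.4
low end y [-81.89451801 -81.11273422 -79.64212821]
-1.386859588355638
shift [0.5, -0.1, 55.0] turn [0.0, 0.0, -0.4] t 12.9 w 21.7 ft [-0.5  0.5  0.1]
```

View pics/w5.png

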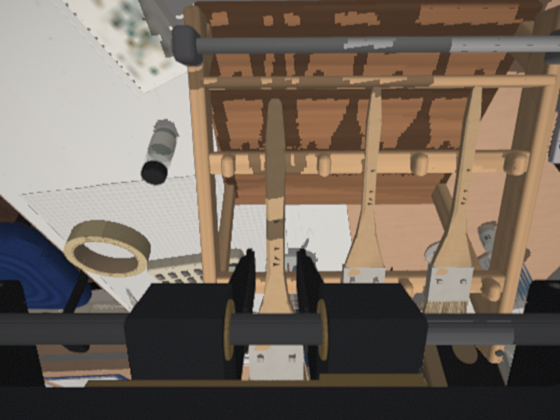

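The handle end is now low in the slope, at (275,105), clear of the lip. It sits about 5° high, so I tilt the tool to level it while lowering.

Emit:
step_arm([
  [-1, [0, 0, 5], [0, -1, 0]],
  [-1, [0, 0, 12], [0, -2, 0]],
  [-1, [0, 0, 20], [0, -3, 0]],
  [-1, [0, 0, 28], [0, -4, 0]],
  [-1, [0, 0, 36], [0, -5, -0.4]],
  [-1, [0, 0, 42], [0, -5, -0.4]],
  [-1, [0, 0, 47], [0, -5, -0.4]],
  [-1, [0, 0, 50], [0, -5, -0.4]],
  [-1, [0, 0, 50], [0, -5, -0.4]],
  [-1, [0, 0, 50], [0, -5, -0.4]],
])

```text
time_s: 13.73
tcp_pos: [627.1, 33.5, 142.6]
eef_rot: [0.05, 0.938, -0.019, 0.342]
ft_force: [-0.5, 0.2, 0.2]
gripper_width: 21.8
gripper_force: 24.9
```

```bash
cat > lk.py <<'E'
from h import *
import sys
B,o=bed();inbed()
c=ctrl.calibration("wrist");p,d=ctrl.snapshot("wrist");Q=(cloud(d,c)-o)@B;x,y,z=Q[...,0],Q[...,1],Q[...,2]
cv2.imwrite(sys.argv[1],p[...,::-1]);zl,zh=float(sys.argv[2]),float(sys.argv[3])
for yy in range(-100,100,10):
    m=(abs(x-60)<8)&(abs(y-yy)<4)&(z>zl)&(z<zh)&(p[...,0]>60)
    if m.sum()>6:print(yy,np.round(np.percentile(x[m],[3,50,97]),1),round(float(np.median(z[m])),1))
m=(abs(x-60)<6)&(z>zl)&(z<zh)&(p[...,0]>60)&(y<-20);print("low end y",np.percentile(y[m],[0,1,3]))
E
python3 lk.py pics/w6.png 16 50
```

```text
grasp in bed [59.9  3.8 25.4] rot [ -4.  -4. -90.] ft bed [-0.2 -0.3  0.5] w 21.8 gf 24.9 t 13.73
-80 [57.8 60.4 62.9] 28.4
-70 [57.  60.2 63.3] 28.8
-60 [56.5 60.2 64.2] 29.1
-50 [56.4 60.6 64.3] 29.2
-40 [56.3 60.2 64. ] 29.4
-30 [56.1 60.1 64.1] 29.3
-20 [56.  60.1 64.2] 29.3
-10 [55.9 60.1 63.8] 29.4
0 [55.4 59.7 64.4] 29.1
10 [53.8 59.7 65.9] 28.8
20 [52.3 61.1 67.5] 28.6
40 [52.5 60.1 67.8] 28.8
50 [52.5 60.1 67.4] 28.7
60 [52.2 60.1 67.5] 28.7
low end y [-115.1443573  -114.51565858 -113.75491492]
```

Emit:
step_arm([
  [-1, [0.4, 0, 4], [0, 0, 0]],
  [-1, [0.8, 0, 9], [0, 0, 0]],
  [-1, [1.2, 0, 14], [0, 0, 0]],
  [-1, [1.6, 0, 18], [0, 0, 0]],
  [-1, [1.7, 0, 19.5], [0, 0, 0]],
  [-1, [1.7, 0, 19.5], [0, 0, 0]],
  [-1, [2.7, 0, 19.5], [0, 0, 0]],
  [-1, [3.7, 0, 19.5], [0, 0, 0]],
  [-1, [4.2, 0, 19.5], [0, 0, 0]],
  [-1, [4.2, 0, 19.5], [0, 0, 0]],
])

```text
time_s: 14.62
tcp_pos: [635.9, 32.5, 124.6]
eef_rot: [0.05, 0.938, -0.019, 0.342]
ft_force: [-1.8, -0.2, 0.0]
gripper_width: 21.6
gripper_force: 24.9
```

```bash
python3 lk.py pics/w7.png 4 15
```

```text
grasp in bed [59.9  0.7  5.5] rot [ -4.  -4. -90.] ft bed [ 0.4 -1.4  1. ] w 21.6 gf 24.9 t 14.62
-100 [52.5 59.8 67.6] 9.3
-90 [52.4 59.8 67.5] 9.9
-80 [57.8 60.4 63. ] 7.1
-70 [57.  60.2 63.8] 7.7
-60 [56.5 60.2 64.3] 8.1
-50 [56.3 60.6 64.4] 8.4
-40 [56.2 60.2 64. ] 8.6
-30 [56.1 60.2 64.1] 8.8
-20 [56.  60.2 64.2] 8.9
-10 [55.9 59.7 63.8] 9.0
0 [54.9 59.7 64.9] 8.8
10 [52.9 59.7 66.5] 9.0
30 [52.2 60.6 67.4] 10.0
40 [52.5 60.1 67.7] 9.5
50 [52.3 60.1 67.5] 9.6
60 [52.7 60.1 67.2] 9.4
low end y [-96.86335576 -96.50034952 -95.7798031 ]
```

View pics/w7.png

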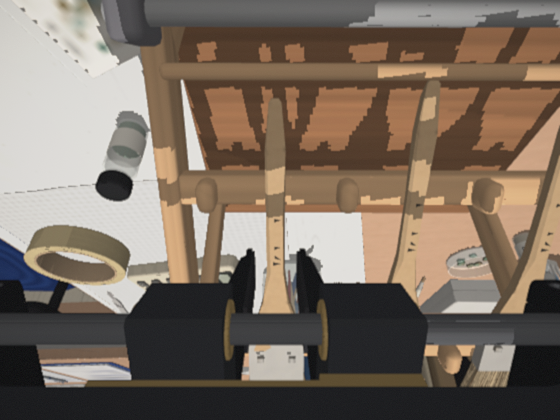

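```bash
cat > gap.py <<'E'
from h import *
B,o=bed();inbed()
c=ctrl.calibration("wrist");p,d=ctrl.snapshot("wrist");Q=(cloud(d,c)-o)@B;x,y,z=Q[...,0],Q[...,1],Q[...,2]
for xc in(60,0):
    m=(abs(x-xc)<2.5)&(z>3)&(z<14)&(y<-50)&(y>-110)
    yy=np.sort(y[m]);h=np.histogram(yy,np.arange(-110,-60,2));print(xc,[(int(a),int(b)) for a,b in zip(h[1],h[0])])
m=(abs(x-30)<20)&(z>3)&(z<14)&(y<-80)&(y>-110);print("lip y",np.percentile(y[m],[3,50,97]))
E
python3 gap.py
```

```text
grasp in bed [59.9  0.7  5.5] rot [ -4.  -4. -90.] ft bed [ 0.1 -0.2 -0.2] w 21.7 gf 24.9 t 14.67
60 [(-110, 0), (-108, 0), (-106, 0), (-104, 0), (-102, 0), (-100, 0), (-98, 42), (-96, 83), (-94, 70), (-92, 42), (-90, 0), (-88, 0), (-86, 5), (-84, 60), (-82, 60), (-80, 69), (-78, 62), (-76, 60), (-74, 62), (-72, 60), (-70, 61), (-68, 56), (-66, 60), (-64, 64)]
0 [(-110, 0), (-108, 0), (-106, 0), (-104, 0), (-102, 0), (-100, 0), (-98, 40), (-96, 83), (-94, 83), (-92, 63), (-90, 82), (-88, 74), (-86, 87), (-84, 69), (-82, 72), (-80, 71), (-78, 62), (-76, 58), (-74, 68), (-72, 63), (-70, 60), (-68, 52), (-66, 62), (-64, 51)]
lip y [-96.81164519 -94.03716275 -90.95365691]
```

Emit:
step_arm([
  [-1, [0.8, 0, 0], [0, 0, 0]],
  [-1, [1.6, 0, 0], [0, 0, 0]],
  [-1, [2.4, 0, -0.1], [0, 0, 0]],
  [-1, [3.2, 0, -0.2], [0, 0, 0]],
  [-1, [4, 0, -0.3], [0, 0, 0]],
  [-1, [4.8, 0, -0.4], [0, 0, 0]],
  [-1, [5.6, 0, -0.5], [0, 0, 0]],
  [-1, [6.4, 0, -0.5], [0, 0, 0]],
  [-1, [7, 0, -0.5], [0, 0, 0]],
  [-1, [7, 0, -0.5], [0, 0, 0]],
], force=15)

```text
time_s: 15.55
tcp_pos: [630.3, 33.1, 120.5]
eef_rot: [0.05, 0.938, -0.019, 0.342]
ft_force: [0.1, 0.3, 0.0]
gripper_width: 21.9
gripper_force: 15.0
```

```bash
python3 gap.py
```

```text
grasp in bed [59.9 -6.3  5.4] rot [ -4.  -4. -90.] ft bed [-0.3  0.   0. ] w 21.9 gf 15.0 t 15.55
60 [(-110, 0), (-108, 0), (-106, 0), (-104, 0), (-102, 0), (-100, 0), (-98, 40), (-96, 83), (-94, 70), (-92, 59), (-90, 69), (-88, 61), (-86, 62), (-84, 63), (-82, 66), (-80, 59), (-78, 61), (-76, 61), (-74, 58), (-72, 59), (-70, 61), (-68, 58), (-66, 54), (-64, 57)]
0 [(-110, 0), (-108, 0), (-106, 0), (-104, 0), (-102, 0), (-100, 0), (-98, 38), (-96, 81), (-94, 70), (-92, 61), (-90, 75), (-88, 73), (-86, 75), (-84, 75), (-82, 63), (-80, 67), (-78, 63), (-76, 58), (-74, 59), (-72, 57), (-70, 57), (-68, 59), (-66, 54), (-64, 53)]
lip y [-96.89441973 -94.12043092 -91.18596975]
```

Emit:
step_arm([
  [-1, [0.5, 0, 0], [0, 0, 0]],
  [-1, [1, 0, 0.3], [0, 0, 0]],
  [-1, [1.4, 0, 0.6], [0, 0, 0]],
  [-1, [1.8, 0, 0.6], [0, 0, 0]],
  [-1, [1.8, 0, 0.6], [0, 0, 0]],
  [-1, [1.8, 0, 0.6], [0, 0, 0]],
  [-1, [1.8, 0, 0.6], [0, 0, 0]],
  [-1, [1.8, 0, 0.6], [0, 0, 0]],
  [-1, [1.8, 0, 0.6], [0, 0, 0]],
  [-1, [1.8, 0, 0.6], [0, 0, 0]],
], force=10)

```text
time_s: 16.43
tcp_pos: [630.2, 33.1, 120.1]
eef_rot: [0.05, 0.938, -0.019, 0.343]
ft_force: [-1.3, -1.3, 4.3]
gripper_width: 22.2
gripper_force: 9.9
```

```bash
python3 -c "
from h import *
inbed()"
```

```text
grasp in bed [59.9 -6.6  5.1] rot [ -4.1  -4.1 -90. ] ft bed [1.4 1.6 4.2] w 22.2 gf 9.9 t 16.43
```

Emit:
step_arm([
  [-0.4, [0, 0, 0], [0, 0, 0]],
  [-0.2, [0, 0, 0], [0, 0, 0]],
  [0, [0, 0, 0], [0, 0, 0]],
  [0, [0, 0, 0], [0, 0, 0]],
  [0, [0, 0, 0], [0, 0, 0]],
  [0, [0, 0, 0], [0, 0, 0]],
  [0, [0, 0, -8], [0, 0, 0]],
  [0, [0, 0, -25], [0, 0, 0]],
  [0, [0, 0, -50], [0, 0, 0]],
  [0, [0, 0, -75], [0, 5, 0]],
])

```text
time_s: 17.27
tcp_pos: [576.8, 38.7, 172.1]
eef_rot: [0.05, 0.954, -0.017, 0.296]
ft_force: [0.8, 0.1, -0.4]
gripper_width: 47.5
gripper_force: 0.0
```

```bash
python3 gap.py; python3 lk.py pics/w8.png 4 15; python3 -c "
from h import *
B,o=bed();go(o+B@[59,-20,150],ori(B,0));go(o+B@[-139.5,-112,105],ori(B,0))"
```

```text
grasp in bed [ 60.1 -21.3  78.5] rot [  0.4   0.4 -90.2] ft bed [-0.2  0.5 -0.8] w 47.5 gf 0.0 t 17.27
60 [(-110, 0), (-108, 0), (-106, 0), (-104, 0), (-102, 0), (-100, 0), (-98, 8), (-96, 24), (-94, 32), (-92, 23), (-90, 24), (-88, 24), (-86, 29), (-84, 27), (-82, 24), (-80, 24), (-78, 27), (-76, 29), (-74, 24), (-72, 24), (-70, 24), (-68, 26), (-66, 25), (-64, 26)]
0 [(-110, 0), (-108, 0), (-106, 0), (-104, 0), (-102, 0), (-100, 0), (-98, 8), (-96, 32), (-94, 23), (-92, 23), (-90, 22), (-88, 31), (-86, 29), (-84, 26), (-82, 24), (-80, 29), (-78, 24), (-76, 23), (-74, 22), (-72, 24), (-70, 24), (-68, 25), (-66, 26), (-64, 21)]
lip y [-96.335464   -93.69968689 -90.91826399]
grasp in bed [ 59.4 -12.4  84.5] rot [ -0.    0.1 -90.1] ft bed [-0.7  5.   1.6] w 47.8 gf 0.0 t 17.32
-100 [52.7 60.  67.2] 9.6
-90 [52.8 60.3 67.2] 9.6
-80 [57.1 60.3 63.5] 7.1
-70 [56.4 60.3 64.1] 7.6
-60 [56.3 60.3 64.2] 8.0
-50 [56.2 60.3 64.2] 8.1
-40 [56.2 60.3 64.3] 8.5
-30 [56.1 60.2 63.6] 8.6
-20 [56.1 59.6 63.7] 8.9
-10 [55.3 59.5 64.4] 8.7
0 [53.9 59.5 65.2] 8.8
10 [52.5 60.2 67.3] 9.0
20 [52.4 60.2 67.4] 9.2
30 [52.3 59.5 67.4] 9.3
40 [52.2 59.8 67.5] 9.5
50 [52.1 60.2 67.6] 9.7
80 [52.8 59.8 67.9] 6.4
low end y [-96.26693219 -96.21922034 -95.05215059]
shift [9.7, 0.5, -60.4] turn [0.5, 0.4, 90.1] t 17.3667 w 48.1 ft [ 0.7 -0.2  1.8]
shift [101.9, 199.1, -16.0] turn [0.5, 0.4, 90.1] t 17.3667 w 48.1 ft [ 0.7 -0.2  1.8]
```

View pics/w8.png

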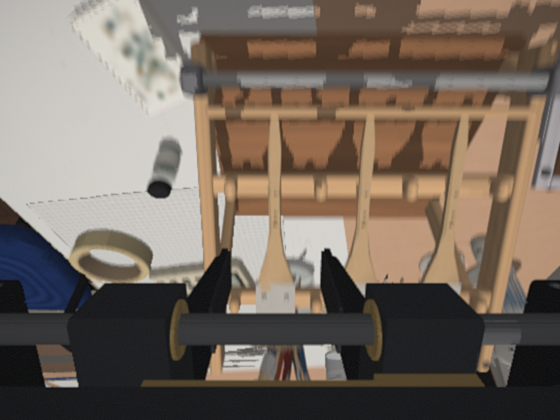

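The brush lies level in its own trough with its handle end against the lip at (275,115). I go back to the keeper handle.

Emit:
step_arm([
  [0.3, [5, 5, -20], [0, 0, 6]],
  [0.3, [15, 25, -20], [0, 0, 12]],
  [0.3, [30, 50, -18], [0, 0, 18]],
  [0.3, [45, 78, -16], [0, 0, 24]],
  [0.3, [58, 106, -16], [0, 0, 30]],
  [0.3, [70, 134, -16], [0, 0, 36]],
  [0.3, [82, 160, -16], [0, 0, 42]],
  [0.3, [94, 184, -16], [0, 0, 48]],
  [0.3, [102, 199, -16], [0, 0, 54]],
  [0.3, [102, 199, -16], [0, 0, 60]],
])

```text
time_s: 18.2
tcp_pos: [508.9, 248.5, 128.9]
eef_rot: [0.473, 0.828, 0.121, 0.275]
ft_force: [0.2, -0.4, 0.2]
gripper_width: 61.9
gripper_force: 0.0
```

```bash
python3 -c "
from h import *
B,o=bed();inbed();go(o+B@[-139.5,-111,105],ori(B,0))"
```

```text
grasp in bed [-141.2 -119.9   94.8] rot [  0.    0.1 -36.7] ft bed [0.4 0.4 0. ] w 61.9 gf 0.0 t 18.2
shift [-6.6, 6.1, -4.2] turn [-0.0, -0.1, 36.7] t 18.2 w 61.9 ft [ 0.2 -0.4  0.2]
```

Emit:
step_arm([
  [0.3, [-2, 2, -2], [0, 0, 6]],
  [0.3, [-4, 4, -4], [0, 0, 12]],
  [0.3, [-6.6, 6.1, -4], [0, 0, 18]],
  [0.3, [-6.6, 6.1, -4], [0, 0, 24]],
  [0.3, [-6.6, 6.1, -4], [0, 0, 30]],
  [0.3, [-6.6, 6.1, -4], [0, 0, 36]],
  [0.3, [-6.6, 6.1, -4], [0, 0, 36.7]],
  [0.3, [-6.6, 6.1, -4], [0, 0, 36.7]],
  [0.3, [-6.6, 6.1, -4], [0, 0, 36.7]],
  [0.3, [-6.6, 6.1, -4], [0, 0, 36.7]],
])

```text
time_s: 19.03
tcp_pos: [515.1, 243.9, 138.8]
eef_rot: [0.708, 0.639, 0.2, 0.224]
ft_force: [-0.9, 0.3, 0.1]
gripper_width: 61.5
gripper_force: 0.0
```

```bash
python3 - <<'E'
from h import *
B,o=bed();inbed();go(o+B@[-139.5,-111,51],ori(B,0))
c=ctrl.calibration("wrist");p,d=ctrl.snapshot("wrist");Q=(cloud(d,c)-o)@B;x,y,z=Q[...,0],Q[...,1],Q[...,2]
m=(p.max(2)<70)&(abs(x+135)<30)&(abs(y+105)<40)&(z>58)&(z<67)
print("handle",m.sum(),np.round(np.percentile(Q[m],[3,50,97],0),1).tolist())
E
```

```text
grasp in bed [-137.2 -108.7   99.1] rot [-0.   0.  -0.3] ft bed [-0.2 -0.7  0.6] w 61.5 gf 0.0 t 19.03
shift [2.3, -2.3, 54.1] turn [0.0, -0.0, 0.3] t 19.0333 w 61.5 ft [-0.9  0.3  0.1]
handle 1005 [[-147.5, -123.8, 59.2], [-142.7, -111.7, 63.6], [-135.9, -99.0, 65.1]]
```

Emit:
step_arm([
  [0.3, [2, -2, 12], [0, 0, 0]],
  [0.3, [3, -3, 26], [0, 0, 0]],
  [0.3, [3, -3, 40], [0, 0, 0]],
  [0.3, [3, -3, 50], [0, 0, 0]],
  [0.3, [3, -3, 53.5], [0, 0, 0]],
  [0.1, [3, -3, 53.5], [0, 0, 0]],
  [-0.3, [3, -3, 53.5], [0, 0, 0]],
  [-0.7, [3, -3, 53.5], [0, 0, 0]],
  [-0.7, [3, -3, 53.5], [0, 0, 0]],
  [-0.7, [3, -3, 53.5], [0, 0, 0]],
], force=25)

```text
time_s: 19.92
tcp_pos: [543.8, 244.1, 94.3]
eef_rot: [0.709, 0.638, 0.201, 0.224]
ft_force: [0.5, 0.2, -0.1]
gripper_width: 34.1
gripper_force: 0.0
```

Emit:
step_arm([
  [-0.7, [0, 0, 0], [0, 0, 0]],
  [-0.7, [0, 0, 0], [0, 0, 0]],
  [-0.7, [0, 0, 0], [0, 0, 0]],
  [-0.7, [0, 0, 0], [0, 0, 0]],
  [-0.7, [0, 0, 0], [0, 0, 0]],
  [-0.7, [0, 0, 0], [0, 0, 0]],
  [-0.7, [0, -1, 0], [0, 0, 0]],
  [-0.7, [0, -2, 0], [0, 0, 0]],
  [-0.7, [0, -2.5, 0], [0, 0, 0]],
  [-0.7, [0, -2.5, 0], [0, 0, 0]],
])

```text
time_s: 20.75
tcp_pos: [542.5, 244.1, 93.1]
eef_rot: [0.709, 0.638, 0.201, 0.225]
ft_force: [3.1, -1.4, 3.0]
gripper_width: 28.1
gripper_force: 25.0
```

```bash
python3 -c "
from h import *
inbed()"
```

```text
grasp in bed [-140.4 -112.6   46. ] rot [-0.1  0.  -0.2] ft bed [1.1 4.3 0.6] w 28.1 gf 25.0 t 20.75
```

Emit:
step_arm([
  [-0.7, [-3, -0.5, 0], [0, 0, 0]],
  [-0.7, [-6, -0.5, 0], [0, 0, 0]],
  [-0.7, [-9, -0.5, 0], [0, 0, 0]],
  [-0.7, [-11, -0.5, 0], [0, 0, 0]],
  [-0.7, [-12, -0.5, 0], [0, 0, 0]],
  [-0.7, [-12.5, -0.5, 0], [0, 0, 0]],
  [-0.7, [-12.5, -0.5, 0], [0, 0, 0]],
  [-0.7, [-12.5, -0.5, 0], [0, 0, 0]],
  [-0.7, [-12.5, -0.5, 0], [0, 0, 0]],
  [-0.7, [-12.5, -0.5, 0], [0, 0, 0]],
])

```text
time_s: 21.58
tcp_pos: [541.2, 232.1, 93.2]
eef_rot: [0.708, 0.638, 0.202, 0.225]
ft_force: [6.1, -1.2, 1.3]
gripper_width: 28.2
gripper_force: 25.0
```

```bash
python3 -c "
from h import *
inbed()"
```

```text
grasp in bed [-128.4 -112.6   46.1] rot [-0.2  0.1 -0.2] ft bed [ 0.6  5.9 -2.5] w 28.2 gf 25.0 t 21.58
```

Emit:
step_arm([
  [-0.7, [0, 3, 0], [0, 0, 0]],
  [-0.7, [0, 8, 0], [0, 0, 0]],
  [-0.7, [0, 14, 0], [0, 0, 0]],
  [-0.7, [0, 20, 0], [0, 0, 0]],
  [-0.7, [0, 26, 0], [0, 0, 0]],
  [-0.7, [0, 32, 0], [0, 0, 0]],
  [-0.7, [0, 38, 0], [0, 0, 0]],
  [-0.7, [0, 43, 0], [0, 0, 0]],
  [-0.7, [0, 45.5, 0], [0, 0, 0]],
  [-0.7, [0, 45.5, 0], [0, 0, 0]],
])

```text
time_s: 22.42
tcp_pos: [577.0, 228.3, 118.2]
eef_rot: [0.709, 0.638, 0.201, 0.224]
ft_force: [-2.9, 4.5, 5.3]
gripper_width: 27.7
gripper_force: 25.0
```

```bash
python3 -c "
from h import *
inbed()"
```

```text
grasp in bed [-128.4  -68.8   45.9] rot [-0.   0.  -0.2] ft bed [-4.1  0.3  6.2] w 27.7 gf 25.0 t 22.42
```

Emit:
step_arm([
  [-0.7, [0, 1, 0], [0, 0, 0]],
  [-0.7, [0, 1, 0], [0, 0, 0]],
  [-0.3, [0, 1, 0], [0, 0, 0]],
  [0, [0, 1, 0], [0, 0, 0]],
  [0.2, [0, 1, 0], [0, 0, 0]],
  [0.2, [0, 1, 0], [0, 0, 0]],
  [0.2, [0, 1, 0], [0, 0, 0]],
  [0.2, [0, 1, 0], [0, 0, 0]],
  [0.2, [0, 1, -15], [0, 0, 0]],
  [0.2, [0, 0, -40], [0, 0, 0]],
])

```text
time_s: 23.25
tcp_pos: [553.0, 229.2, 148.0]
eef_rot: [0.709, 0.638, 0.198, 0.224]
ft_force: [-0.8, 1.0, 0.1]
gripper_width: 56.9
gripper_force: 0.0
```

Emit:
step_arm([
  [0.2, [0, -10, -35], [0, 0, 0]],
  [0.2, [0, -20, -70], [0, 0, 0]],
  [0.2, [0, -30, -100], [0, 0, 0]],
  [0.2, [-10, -40, -125], [0, 0, 0]],
  [0.2, [-35, -50, -145], [0, 0, 0]],
  [0.2, [-60, -50, -160], [0, 0, 0]],
  [0.2, [-80, -50, -170], [0, 0, 0]],
  [0.2, [-90, -50, -175], [0, 0, 0]],
  [0.2, [-90, -50, -175], [0, 0, 0]],
  [0.2, [-90, -50, -175], [0, 0, 0]],
])

```text
time_s: 24.08
tcp_pos: [404.2, 155.6, 266.0]
eef_rot: [0.709, 0.637, 0.201, 0.225]
ft_force: [-0.9, 1.2, -0.1]
gripper_width: 57.2
gripper_force: 0.0
```

```bash
python3 - <<'E'
from h import *
B,o=bed();inbed()
c=ctrl.calibration("wrist");p,d=ctrl.snapshot("wrist");P=cloud(d,c);cv2.imwrite("pics/w9.png",p[...,::-1])
Q=(P-o)@B;x,y,z=Q[...,0],Q[...,1],Q[...,2];hsv=cv2.cvtColor(p,cv2.COLOR_RGB2HSV)
m=(hsv[...,1]<60)&(abs(y+75)<35)&(abs(z-18)<9)&(abs(x)<90)
print("bar",[(a,np.round(np.median(y[m&(abs(x-a)<15)]),1)) for a in(-75,-45,0,45,75)])
m=(p.max(2)<60)&(abs(x+128)<22)&(abs(y+67)<40)&(z>50)&(z<75)
print("handle",m.sum(),np.round(np.percentile(Q[m],[4,50,96],0),1).tolist())
E
```

```text
grasp in bed [ -37.5 -118.3  261.1] rot [-0.1  0.  -0.1] ft bed [-1.1 -0.9  0.5] w 57.2 gf 0.0 t 24.08
bar [(-75, np.float64(-68.1)), (-45, np.float64(-68.1)), (0, np.float64(-68.2)), (45, np.float64(-68.2)), (75, np.float64(-68.1))]
handle 391 [[-134.5, -81.0, 60.8], [-128.2, -69.1, 64.0], [-122.7, -56.9, 65.5]]
```

View pics/w9.png

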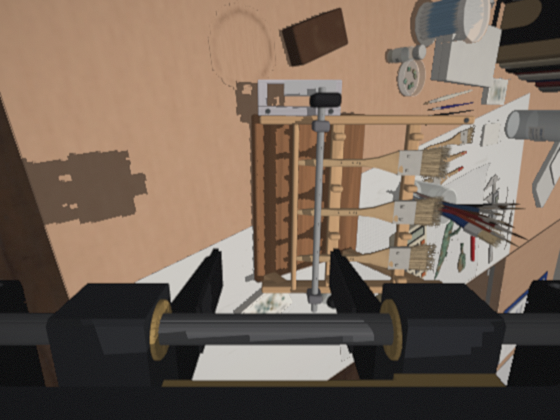

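All three brushes now have bristles up. The bar is near home at column 318. I check it against the first pictures from the fixed cameras.

```bash
python3 - <<'E'
from h import *
B,o=bed()
for n in("top","scene"):
    a=np.load(f"pics/{n}0.npz");p1,d1=ctrl.snapshot(n);c=ctrl.calibration(n)
    for p,d in((a["p"],a["d"]),(p1,d1)):
        Q=(cloud(d,c)-o)@B;x,y,z=Q[...,0],Q[...,1],Q[...,2];hsv=cv2.cvtColor(p,cv2.COLOR_RGB2HSV)
        m=(hsv[...,1]<60)&(abs(y+67)<14)&(abs(z-18)<9)&(abs(x)<90)
        k=(p.max(2)<60)&(abs(x+128)<22)&(abs(y+67)<40)&(z>30)&(z<75)
        print(n,m.sum(),np.round(np.mean(y[m]),2),"handle",k.sum(),np.round(Q[k].mean(0),2) if k.any() else "")
    dd=np.abs(a["p"].astype(int)-p1).max(2)>40;print([int(v) for v in (dd[185:215,170:190].sum(),dd[195:215,320:336].sum(),dd[225:262,308:338].sum())] if n=="top" else "")
E
```

```text
top 238 -65.74 handle 125 [-125.86  -61.55   53.34]
top 235 -65.67 handle 126 [-125.96  -61.56   53.21]
[0, 0, 0]
scene 286 -66.52 handle 172 [-120.79  -65.16   47.06]
scene 284 -66.58 handle 169 [-120.52  -64.82   47.22]
```

The keeper is fully home, matching its starting position within 0.1 mm. The block, vial and box have not moved, so I hand in.

```bash
python3 -c "
from rig import ctrl
print(ctrl.hand_in())"
```

```text
the job is handed in; nothing more can be done
None
```

The job is handed in after about 24 s of robot time: the right-hand brush lies bristles-up in its own trough with its handle end against the foot lip. The keeper is fully closed over the brushes, and nothing else was moved.

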